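Shift the sensor head over the beaker on an indexed lab rail

TASK

Take the lid off the white beaker and set it down flat on the clear bench. Then pull up the lock plunger's knob on the rail carriage, slide the carriage to the next hole on the beaker's side so that the sensor head looks straight down into the open beaker, and let the pin drop fully home in that hole. Finish still gripping the knob with the pin fully seated, and leave the beaker, the bowl, the bottle and the jar standing where they are.

Things in the scene. Friction and masses are not known exactly. Their poses are not given: they have to be found in the camera images.
- rail: Fixed aluminium bar, 30 x 30 mm, 400 mm long along its own y, on two dark posts (y = +-185 mm) over a base plate 75 x 450 x 12 mm. Origin: on the bench under the bar's middle; z up, x away from the robot; turned by up to 0.25 rad. The bar's top face is at 150 mm, with three square holes, 13 mm along the bar, at y = -100, 0 and +100 mm.
- carriage_slide (a joint): Position of the carriage along the rail's y, m: 0 at the middle hole (where it starts, locked), +0.100 and -0.100 at the outer holes; end stops at +-0.112. About 1.5 N of friction. With the pin in a hole it has about 1.5 mm of play each way.
- carriage: Grey sleeve on the bar, 48 x 60 mm (x, y), its top 161 mm above the bench, with a steel lock housing of 24 mm diameter on it up to 183 mm, and an 18 mm wide steel arm (137 to 151 mm above the bench) that carries the sensor head on the rail's -x side. Origin: on the pin's axis, level with the bar's top face (150 mm).
- plunger: The spring plunger on the carriage: an upright round-nosed 10 mm steel pin with a grey plastic knob. Origin: on the pin's axis, 150 mm above the bench when seated (level with the bar's top face) and rising with the pin; the knob spans 46 to 76 mm above this origin, 26 mm in diameter, and below it is the 10 mm pin down to the housing.
- knob (a point): Middle of the plunger's knob, on its axis, 211 mm above the bench when the pin is seated. Grip here from above (26 mm diameter, 30 mm tall).
- pin_lift (a joint): How far the plunger is pulled up, m: 0 seated, 0.020 fully out. The spring pulls it down with 6 N seated and 11 N fully out; it drops back if let go. The pin's nose reaches 13 mm below the bar's top face, so it is free of the hole from 0.013 up; if let go between holes the nose rides on the bar.
- sensor_tip (a point): Centre of the lower face of the sensor head, an upright metal cylinder 30 mm in diameter and 52 mm tall, 110 mm from the rail's middle line on the rail's -x side and level with the pin along y. The face is 98 mm above the bench, too low to pass over the lid's knob.
- beaker: Loose open white plastic beaker, 72 mm outer diameter, 80 mm tall, 3 mm wall, 0.2 kg, standing on the bench on the rail's -x side in line (within about 5 mm) with one of the two outer holes, 110 mm from the rail's middle line; which side varies. It is the one with the lid. Origin: centre of its underside.
- lid: Loose white lid on the beaker, about 60 g: disc 78 mm in diameter over a plug 58 mm in diameter and 6 mm deep, loose in the mouth, with an upright knob of 24 mm diameter and 30 mm height in the middle. Origin: centre of the plug's underside, 74 mm above the bench on the beaker, 0 when flat on the bench; disc top at 12 mm, knob top at 42 mm above the origin.
- bowl: Loose white ceramic bowl, 84 mm in diameter, 45 mm tall, standing at the other outer hole. Leave it. Origin: centre of its underside.
- bottle: Loose white plastic bottle, 64 mm in diameter, 160 mm tall, beyond the rail. Leave it. Origin: centre of its underside.
- jar: Loose glass jar, 68 mm in diameter, 85 mm tall, beyond the rail. Leave it. Origin: centre of its underside.

How it is judged:
On the way, in this order (a step that is already met when the one before it is completed fails the run):
1. the lid lies flat on the bench, let go, with the carriage still at the middle hole (height (world z) of lid below 0.008 m and angle between lid's own z axis and vertical below 0.12 rad and contact force between the fingers and lid below 0.1 N and value of joint carriage_slide between -0.01 and 0.01 m), for 0.2 s.
2. the plunger is pulled up while the carriage is at the middle hole (value of joint pin_lift above 0.007 m and value of joint carriage_slide between -0.01 and 0.01 m), for 0.05 s.
At the end, for the whole second after the job is handed in: Carriage within 4 mm of the outer hole on the beaker's side, pin lift under 3 mm, sensor over the open beaker (axes within 18 mm), beaker upright within 25 mm of its start, lid flat on the bench, fingers still gripping the plunger (over 2 N), carriage at rest (height (world z) of lid below 0.008 m and angle between lid's own z axis and vertical below 0.12 rad and contact force between the fingers and lid below 0.1 N and (value of joint carriage_slide between 0.096 and 0.104 m or value of joint carriage_slide between -0.104 and -0.096 m) and value of joint pin_lift below 0.003 m and horizontal distance between sensor_tip and beaker below 0.018 m and angle between beaker's own z axis and vertical below 0.1 rad and height (world z) of beaker below 0.006 m and distance of beaker from where it was at the start of the episode below 0.025 m and contact force between the fingers and plunger above 2 N and velocity of joint carriage_slide between -0.02 and 0.02 m/s); the arm keeps its last pose, push and grip.
It fails at once if the beaker is knocked over or pushed away (angle between beaker's own z axis and vertical above 0.4 rad or distance of beaker from where it was at the start of the episode above 0.04 m).
It fails at once if the bowl, the bottle or the jar is moved (distance of any of bowl, bottle, jar from where it was at the start of the episode above 0.03 m).
It also fails if it takes over 51 s, if anything falls off the work surface, if the arm or the gripper's body presses on something with over 40 N, if the wrist force passes 120 N, or if a joint passes its speed limit or range.

ROBOT

A 7-joint arm with a two-finger parallel gripper is mounted at the origin on the work surface. World frame = base frame: x ahead of the robot, y to its left, z up, the work surface at z = 0. Lengths are in m, angles in rad, forces in N, time in s.
With the tool pointing down it reaches from about 0.425 to 0.925 m from the base axis. Payload 6.8 kg.
Tool frame: the origin (TCP) lies midway between the tips of the shut fingers; the grasp point (between the pads) lies r.grip_point_offset behind it (r.grip_point_offset is the distance from the TCP to the grasp point, in m); z points along the fingers, y is the line along which they close (so a half turn about z gives the same grasp; the last joint's range is limited). The gripper opens to 85 mm and grips with 20 to 120 N. Pads are 22 mm wide; open, the fingers measure 114 mm over their backs; the gripper's body (76 mm by 85 mm) begins 54 mm behind the grasp point. The pads swing forward as they close: fully open they stand 13 mm farther back than shut.
Start: joints at [-1.426, 0.477, 0.022, 1.555, -0.011, 1.109, -0.083], TCP at [0.169, 0.654, 0.231] pointing down, gripper open.
Joint ranges: [-2.96, 2.96], [-0.34, 2.1], [-1.41, 1.46], [0.24, 2.44], [-1.37, 4.51], [0.17, 1.92], [-2.96, 2.96]. Speed limits (rad/s): [2.39, 2.39, 3.14, 3.14, 3.14, 3.14, 3.14].

INTERFACE

Orientations are given as a rotation vector (axis times angle).
In Python, from bench import r gives the robot as it stands. The module is installed in compiled form; this text tells all that it offers.
- The arm moves only by the shell command python3 -m crank 'ROWS' [FORCE]. ROWS is JSON, a list of rows, each a list of 5 numbers: the shift along the world's x, y, z in units of 200 mm (1.0 is 200 mm), then the turn about the world's z in units of 45 degrees (1.0 is 45 degrees), then the opening, from -1 (shut) to 1 (fully open). In form: [[dx, dy, dz, turn, jaw], ...]. A call has 1 to 8 rows; each row shifts and turns the commanded pose from where the row before left it; what a row does not reach is not made up. A row lasts 1/12 s, in which the tool goes at most 41.7 mm and 7.16 degrees, less where a joint would pass 70% of its speed; a pose out of reach is approached as far as the arm can. A call with a number of a shift or a turn outside -1 to 1 is refused whole. A call with a gripper value outside its range is refused whole. The fingers move at their own pace and stop on an object; FORCE is the grip in N (left out, the last holds). Time passes only in rows, so rows that do not move let the fingers close. It gives the time, the measured TCP pose, the force, the opening and the grip force at its end, in the units of the state.
- r.get_obs(): the state, without advancing time (a new reading comes with each control period).
- r.grab_frame(name): name is "scene" or "top" or "wrist"; returns the picture (384x512x3 uint8, blue, green, red); there is no depth.
- r.camera_model(name): a dict with "fx", "fy", "cx", "cy" (pixels), "R" (3x3) and "t" (3): a world point X has camera coordinates R X + t. Camera axes: x right, y down, z forward; pixel columns grow to the right and rows downward; lengths in m; the calibration is good to about 2 mm. The wrist camera is an equidistant fisheye: a pixel r from the principal point sees the ray r / f radians off the axis. A picture is of the moment at which its call begins: read the wrist's pose just before it. camera_model takes no time and is no camera call; for the wrist camera it gives the pose at the moment of the call.
- r.hand_in(): hands the job in; it is judged then, once.
The state is a dict: "clock": time; "joints": joint angles; "qvel": joint speeds; "tau": joint torques, N m; "tcp_pos": TCP position; "orientation": TCP orientation; "contact_force": force on the tool from outside, world axes, zero at the start; "moment": the same for the moment, N m; "grip_width": finger opening in m; "gripper_force": force on a finger pad.
Only numpy, scipy, OpenCV 4.12 (cv2) and the standard library are available. Lean on these libraries where they do the work, as an engineer would, in place of code of your own. Each camera call takes 0.05 s, during which the arm holds its last target. There are 200 camera calls.

## Working session

There is one attempt and no reset: what is moved stays moved. The work goes in short steps, Python scripts to look and compute and a shell command to move; the robot and the scene stay as the last step left them, time stands still between calls to the robot, and variables do not carry over. Pictures are saved under pics/ and viewed, at most 10 in all, crops included, and the job is handed in when it is done.

```bash
mkdir -p pics
python3 - <<'E'
from bench import r
import cv2,numpy as np
o=r.get_obs();print({k:np.round(v,3) for k,v in o.items()},r.grip_point_offset)
for n in("scene","top"):
    m=r.camera_model(n);print(n,{k:np.round(v,4).tolist() for k,v in m.items()})
    cv2.imwrite(f"pics/{n}0.png",r.grab_frame(n))
E
```

```text
{'clock': np.float64(0.0), 'joints': array([-1.426,  0.478,  0.022,  1.556, -0.012,  1.109, -0.083]), 'qvel': array([-0.002,  0.001, -0.001,  0.   , -0.001, -0.002,  0.001]), 'tau': array([-1.0000e-03, -5.9645e+01,  1.6080e+00, -2.8119e+01,  1.2000e-02,
        9.0000e-03,  0.0000e+00]), 'tcp_pos': array([0.169, 0.653, 0.23 ]), 'orientation': array([-3.960e-01, -3.116e+00,  3.000e-03]), 'contact_force': array([-0.22 , -0.601, -0.324]), 'moment': array([ 0.045, -0.018, -0.018]), 'gripper_force': np.float64(0.0), 'grip_width': np.float64(0.085)} 0.0187
scene {'fx': 491.3079, 'fy': 491.3079, 'cx': 256.3825, 'cy': 199.0027, 'R': [[-0.4797, 0.8774, 0.0005], [0.7574, 0.4145, -0.5045], [-0.4429, -0.2416, -0.8634]], 't': [0.2811, -0.4198, 1.2313]}
top {'fx': 440.4537, 'fy': 440.4537, 'cx': 249.5315, 'cy': 186.5575, 'R': [[0.0106, -0.9999, 0.0023], [-0.9862, -0.0108, -0.1652], [0.1652, -0.0005, -0.9863]], 't': [0.0152, 0.6356, 0.8965]}
```

View pics/scene0.png

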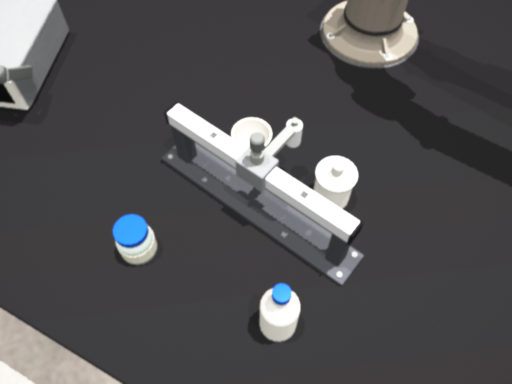

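View pics/top0.png

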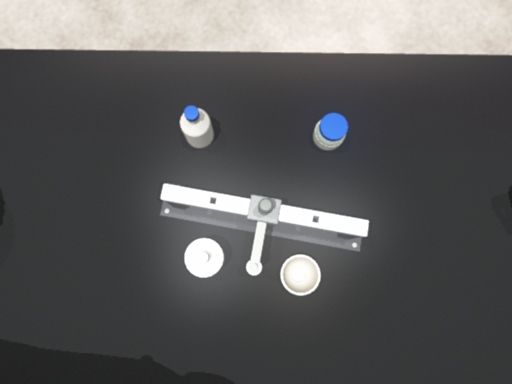

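The scene and top views agree. In the top view the lidded beaker is at about (204,258), the bowl at (300,275), the plunger knob at (265,205) and the holes at (213,200) and (316,219). The jar and bottle are beyond the rail. The beaker is on the +y side. Next I'll measure these.

```bash
cat > h.py <<'E'
from bench import r
import cv2,numpy as np
def cast(n,px,z):
    m=r.camera_model(n);R=np.array(m["R"]);t=np.array(m["t"])
    c=-R.T@t;d=R.T@np.array([(px[0]-m["cx"])/m["fx"],(px[1]-m["cy"])/m["fy"],1])
    return c+d*(z-c[2])/d[2]
def proj(n,X):
    m=r.camera_model(n);p=np.array(m["R"])@X+m["t"];return np.array([m["fx"]*p[0]/p[2]+m["cx"],m["fy"]*p[1]/p[2]+m["cy"]])
E
python3 - <<'E'
from h import *
im=cv2.imread("pics/top0.png");sc=cv2.imread("pics/scene0.png");g=cv2.cvtColor(im,6)
print("cam",-np.array(r.camera_model("top")["R"]).T@r.camera_model("top")["t"])
# holes: dark spots in the bar
def dark(c,w=7):
    x,y=c;p=g[y-w:y+w+1,x-w:x+w+1];hsv=p
    _,lab,st,ce=cv2.connectedComponentsWithStats((p<110).astype(np.uint8))
    i=lab[w,w];return ce[i]+[x-w,y-w],st[i,4]
H=[]
for c in((213,200),(316,219)):
    q,a=dark(c);X=cast("top",q,.15);H.append(X);print("hole",q,a,X)
d=H[0]-H[1];mid=(H[0]+H[1])/2;u=d/np.linalg.norm(d)
print("spacing",np.linalg.norm(d),"mid",mid,"yaw",np.arctan2(-u[0],u[1]))
n=np.array([u[1],-u[0],0]);print("expect beaker",H[0]-.11*n,"knobproj",proj("top",np.array([*mid[:2],.226])),proj("scene",np.array([*mid[:2],.226])))
m=(g>150).astype(np.uint8)
_,lab,st,ce=cv2.connectedComponentsWithStats(m)
for nm,(x,y),z in(("lid",(195,265),.086),("bowl",(300,275),.045)):
    b=(lab==lab[y,x]).astype(np.uint8);cs,_=cv2.findContours(b,0,1);c=max(cs,key=cv2.contourArea)
    e=cv2.fitEllipse(cv2.convexHull(c));X=cast("top",e[0],z)
    w=[cast("top",p[0],z)[:2] for p in c];print(nm,e,X,"dia",np.ptp(w,axis=0))
print("lid in scene: knob top",[proj("scene",np.array([*cast("top",(204,258),.086)[:2],z])) for z in(.086,.116)])
a=cv2.resize(im[170:310,150:380],None,fx=3.4,fy=3.4,interpolation=2)
b=cv2.resize(sc[95:235,150:380],None,fx=3.4,fy=3.4,interpolation=2)
cv2.imwrite("pics/c1.png",cv2.resize(np.vstack([a,b]),(492,600)))
E
```

```text
cam [0.47847694 0.02250193 0.98914549]
hole [212.99553571 199.99553571] 224 [0.59212256 0.09201689 0.15      ]
hole [316.01793722 218.9955157 ] 223 [ 0.55768655 -0.10547781  0.15      ]
spacing 0.2004744240687932 mid [ 0.57490455 -0.00673046  0.15      ] yaw -0.1726287579370941
expect beaker [0.48375753 0.11091187 0.15      ] knobproj [265.87818312 204.50179163] [256.09435011 135.57936673]
lid ((203.3998565673828, 257.317626953125), (39.42095184326172, 40.09663009643555), 42.25718688964844) [0.48355775 0.11389313 0.086     ] dia [0.07813243 0.0793724 ]
bowl ((300.0694580078125, 274.4936828613281), (40.223575592041016, 41.408790588378906), 156.9713897705078) [ 0.4502776  -0.08625315  0.045     ] dia [0.0847487  0.08428157]
lid in scene: knob top [array([336.10017079, 171.54137182]), array([338.42815587, 162.39149361])]
```

View pics/c1.png

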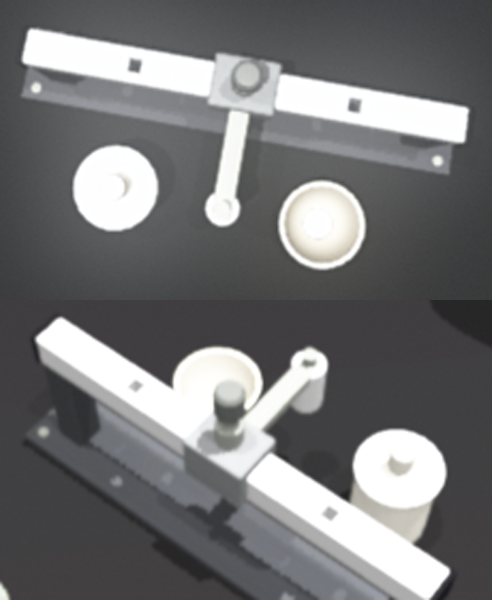

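```bash
python3 - <<'E'
from h import *
g=cv2.cvtColor(cv2.imread("pics/top0.png"),6);H=[]
for x,y in((213,200),(316,219)):
    p=g[y-3:y+4,x-3:x+4].astype(float);w=np.clip(200-p,0,None);Y,X=np.mgrid[y-3:y+4,x-3:x+4]
    q=((w*X).sum()/w.sum(),(w*Y).sum()/w.sum());H.append(cast("top",q,.15));print(q,H[-1],p.min(),p.max())
d=H[0]-H[1];print(np.linalg.norm(d),(H[0]+H[1])/2,np.arctan2(-d[0],d[1]))
E
python3 -m crank '[[0.1,-0.168,0,0,1],[0.1,-0.168,0,0,1],[0.1,-0.168,0,0,1],[0.1,-0.168,0,0,1],[0.1,-0.168,0,0.05,1],[0.1,-0.168,0,0.05,1],[0.1,-0.168,0,0,1],[0.1,-0.168,0,0,1]]' 30
```

```text
(np.float64(212.62900838677848), np.float64(200.29600394671928)) [0.59153264 0.09270679 0.15      ] 109.0 255.0
(np.float64(315.07042253521126), np.float64(218.95287107258937)) [ 0.55774855 -0.10366978  0.15      ] 108.0 255.0
0.19926143677716632 [ 0.5746406 -0.0054815  0.15     ] -0.17036953812598163
clock: 0.77
tcp_pos: [0.3293, 0.3827, 0.2311]
orientation: [-0.273, -3.129, 0.0]
contact_force: [0.7, 0.2, 0.3]
grip_width: 0.0853
gripper_force: 0.0
```

```bash
python3 -m crank '[[0.096,-0.168,-0.03,0,1],[0.096,-0.168,-0.03,0,1],[0.096,-0.168,-0.03,0,1],[0.096,-0.168,-0.03,0,1],[0.096,-0.168,-0.03,0,1],[0.096,-0.168,-0.03,0,1],[0.096,-0.168,-0.03,0,1],[0.096,-0.168,-0.03,0,1]]'
python3 -m crank '[[0,0,0,0,1],[0,0,0,0,1]]'
python3 - <<'E'
from h import *
cv2.imwrite("pics/w1.png",r.grab_frame("wrist"))
E
```

```text
clock: 1.43
tcp_pos: [0.4828, 0.1141, 0.183]
orientation: [-0.273, -3.13, -0.0]
contact_force: [0.5, 1.1, 0.5]
grip_width: 0.0856
gripper_force: 0.0
clock: 1.6
tcp_pos: [0.4828, 0.1133, 0.1828]
orientation: [-0.282, -3.128, 0.002]
contact_force: [-0.4, 0.2, 0.3]
grip_width: 0.0856
gripper_force: 0.0
```

View pics/w1.png

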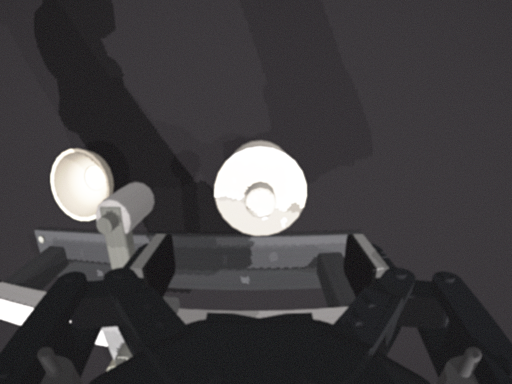

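The lid knob shows at (260,202), centred between the finger pads (columns of about 160 and 365). I'll descend and grip.

```bash
python3 -m crank '[[0,0,-0.15,0,0.4],[0,0,-0.15,0,0.2],[0,0,-0.1,0,0],[0,0,-0.07,0,0],[0,0,0,0,0]]'
python3 -m crank '[[0,0,0,0,-1],[0,0,0,0,-1],[0,0,0,0,-1],[0,0,0,0,-1],[0,0,0,0,-1],[0,0,0,0,-1]]' 30
```

```text
clock: 2.07
tcp_pos: [0.4797, 0.1173, 0.0868]
orientation: [-0.268, -3.125, 0.003]
contact_force: [-0.8, 0.3, 0.3]
grip_width: 0.0427
gripper_force: 0.0
clock: 2.57
tcp_pos: [0.4828, 0.1163, 0.09]
orientation: [0.273, 3.129, 0.001]
contact_force: [-0.8, 0.0, 3.8]
grip_width: 0.0232
gripper_force: 30.4
```

```bash
python3 -m crank '[[0,0,0.05,0,-1],[0,0,0.1,0,-1],[0,0,0.15,0,-1],[-0.03,0.146,0,0,-1],[-0.03,0.146,0,0,-1],[-0.03,0.146,0,0,-1],[-0.03,0.146,0,0,-1],[-0.03,0.146,0,0,-1]]'
python3 -m crank '[[-0.03,0.146,0,0,-1],[0,0,-0.1,0,-1],[0,0,-0.1,0,-1],[0,0,-0.1,0,-1],[0,0,-0.1,0,-1],[0,0,-0.1,0,-1],[0,0,0,0,-1],[0,0,0,0,-1]]'
python3 - <<'E'
from h import *
print(r.get_obs()["tcp_pos"]);t=r.grab_frame("top");s=r.grab_frame("scene")
cv2.imwrite("pics/c2.png",np.vstack([t[150:350,60:400],s[90:290,170:510]]))
E
```

```text
clock: 3.23
tcp_pos: [0.4521, 0.2632, 0.1503]
orientation: [0.274, 3.129, 0.001]
contact_force: [0.8, 0.3, 0.5]
grip_width: 0.023
gripper_force: 30.0
clock: 3.9
tcp_pos: [0.4461, 0.2907, 0.0493]
orientation: [-0.274, -3.128, 0.002]
contact_force: [0.1, -0.3, -0.2]
grip_width: 0.0226
gripper_force: 30.0
[0.44606097 0.29070583 0.04929722]
```

View pics/c2.png

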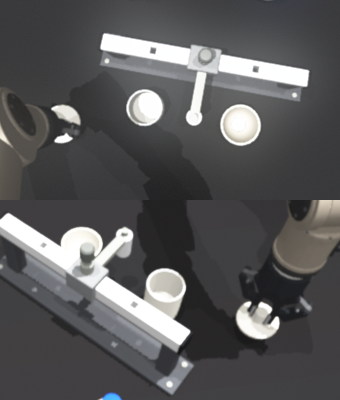

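The lid is in the gripper. The open beaker stands unmoved at crop (145,107), which is full image (205,257). I'll lower the lid until contact.

```bash
python3 -m crank '[[0,0,-0.06,0,-1],[0,0,-0.05,0,-1],[0,0,-0.03,0,-1],[0,0,-0.02,0,-1],[0,0,-0.01,0,-1],[0,0,0,0,-1]]'
```

```text
clock: 4.5
tcp_pos: [0.4459, 0.2908, 0.0159]
orientation: [-0.274, -3.128, 0.001]
contact_force: [-4.3, -2.0, 13.2]
grip_width: 0.0226
gripper_force: 31.5
```

```bash
python3 -m crank '[[0,0,0.01,0,0.2],[0,0,0,0,0.2],[0,0,0,0,0.2],[0,0,0,0,0.2],[0,0,0.1,0,0.2],[0,0,0.15,0,0.2],[0,0,0.2,0,0.2],[0,0,0.2,0,0.2]]'
python3 -m crank '[[0,0,0.2,0,0.2],[0,0,0.2,0,0.2],[0,0,0.1,0,0.2],[0,0,0.1,0,0.2],[0,0,0,0,0.2]]'
python3 - <<'E'
from h import *
print(r.get_obs()["tcp_pos"]);t=r.grab_frame("top");w=r.grab_frame("wrist");s=r.grab_frame("scene")
cv2.imwrite("pics/t3.png",t)
cv2.imwrite("pics/c3.png",np.vstack([s[90:350,70:510],w[100:384,36:476]]))
g=cv2.cvtColor(t,6);_,lab,st,ce=cv2.connectedComponentsWithStats((g>150).astype(np.uint8))
for i in range(1,len(st)):
    if 200<st[i,4]<3000:print(st[i],ce[i],cast("top",ce[i],.08)[:2])
E
```

```text
clock: 5.17
tcp_pos: [0.4457, 0.2905, 0.1479]
orientation: [-0.273, -3.128, 0.003]
contact_force: [1.1, 0.6, 0.3]
grip_width: 0.0511
gripper_force: 0.0
clock: 5.58
tcp_pos: [0.4483, 0.2925, 0.2716]
orientation: [0.273, 3.125, 0.009]
contact_force: [0.7, 0.0, 0.3]
grip_width: 0.0514
gripper_force: 0.0
[0.44827447 0.29245627 0.27162457]
[180 108  30  38 593] [194.78583474 126.61551433] [0.75963782 0.14064502]
[315 121  30  27 226] [325.10176991 138.28318584] [ 0.73696213 -0.13800952]
[187 239  36  37 925] [205.64864865 257.00864865] [0.48426163 0.10993633]
[ 107  255   37   37 1081] [125.34320074 273.07123034] [0.4504261 0.2716363]
[ 280  254   41   42 1326] [300.07013575 274.48944193] [ 0.45133141 -0.08222298]
```

View pics/c3.png

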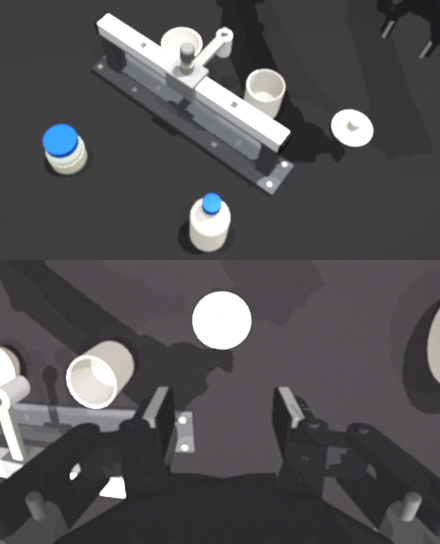

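The lid lies flat and let go on clear bench, and the beaker still stands open. I'm moving over the plunger knob.

```bash
python3 -m crank '[[0.07,-0.165,0,0,0.2],[0.07,-0.165,0,0,0.2],[0.07,-0.165,0,0,0.2],[0.07,-0.165,0,0,0.2],[0.07,-0.165,0,0,0.2],[0.07,-0.165,0,0,0.2],[0.07,-0.165,0,0,0.2],[0.07,-0.165,0,0,0.2]]'
python3 -m crank '[[0.07,-0.165,0,0,0.2],[0,0,0,0,0.2],[0,0,0,0,0.2]]'
python3 - <<'E'
from h import *
m=r.camera_model("wrist");w=r.grab_frame("wrist");cv2.imwrite("pics/w4.png",w)
R=np.array(m["R"])
p=R@np.array([.5747,-.006,.226])+m["t"];th=np.arccos(p[2]/np.linalg.norm(p));ph=np.arctan2(p[1],p[0])
print("expected knob top px",m["cx"]+m["fx"]*th*np.cos(ph),m["cy"]+m["fy"]*th*np.sin(ph),m["fx"])
g=cv2.cvtColor(cv2.imread("pics/t3.png"),6)[190:222,248:284]
cv2.imwrite("pics/k4.png",np.vstack([cv2.resize(g,(468,416),interpolation=0)]))
E
```

```text
clock: 6.4
tcp_pos: [0.5579, 0.0254, 0.2656]
orientation: [-0.273, -3.127, 0.002]
contact_force: [1.0, 1.1, 0.1]
grip_width: 0.051
gripper_force: 0.0
clock: 6.65
tcp_pos: [0.5719, -0.0087, 0.2656]
orientation: [-0.281, -3.126, 0.003]
contact_force: [-0.5, 0.9, -0.0]
grip_width: 0.0512
gripper_force: 0.0
expected knob top px 263.2113541014047 218.44392024065453 297.3186396354542
```

View pics/w4.png

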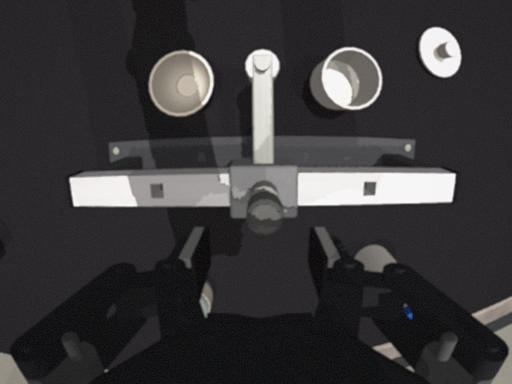

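The knob top shows at about (265,218), against an expected (263,218), so the measurement holds to about 1 mm. I'll descend and grip it.

```bash
python3 -m crank '[[0.01,0.015,-0.1,0,0.2],[0,0,-0.1,0,0.2],[0,0,-0.1,0,0.2],[0,0,-0.065,0,0.1],[0,0,0,0,0.1]]'
python3 -m crank '[[0,0,0,0,-1],[0,0,0,0,-1],[0,0,0,0,-1],[0,0,0,0,-1],[0,0,0,0,-1],[0,0,0,0,-1],[0,0,0,0,-1]]' 60
```

```text
clock: 7.12
tcp_pos: [0.5715, -0.0007, 0.1906]
orientation: [-0.268, -3.123, 0.001]
contact_force: [-0.7, 0.9, 0.8]
grip_width: 0.0469
gripper_force: 0.0
clock: 7.7
tcp_pos: [0.5739, -0.0035, 0.1948]
orientation: [-0.274, -3.129, 0.001]
contact_force: [-4.0, -2.7, 1.2]
grip_width: 0.0239
gripper_force: 59.4
```

```bash
python3 -m crank '[[0,0,0.025,0,-1],[0,0,0.025,0,-1],[0,0,0.025,0,-1],[0,0,0.01,0,-1],[0,0,0,0,-1],[0,0,0,0,-1]]'
python3 - <<'E'
from h import *
s=r.grab_frame("scene");cv2.imwrite("pics/c5.png",cv2.resize(s[90:210,190:350],None,fx=4,fy=4,interpolation=2))
E
```

```text
clock: 8.2
tcp_pos: [0.574, -0.0021, 0.2109]
orientation: [-0.272, -3.129, -0.001]
contact_force: [-1.0, -0.1, -10.2]
grip_width: 0.024
gripper_force: 59.3
```

View pics/c5.png

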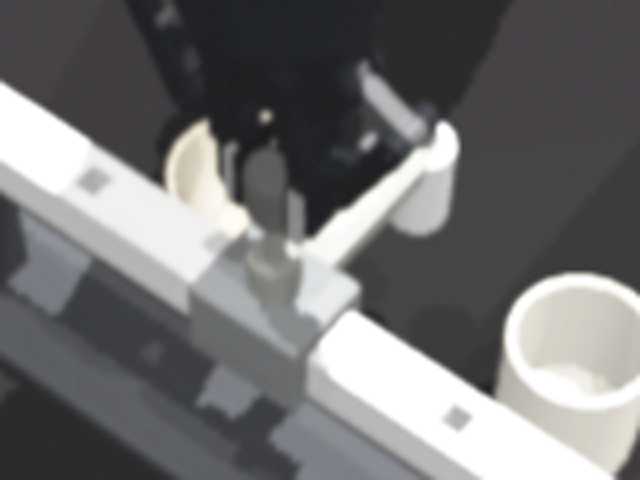

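The wrist force of -10 N matches the spring at about 16 mm of lift, so the pin is clear of the hole. I'll slide 100 mm along the rail.

```bash
python3 -m crank '[[0.0107,0.0616,0,0,-1],[0.0107,0.0616,0,0,-1],[0.0107,0.0616,0,0,-1],[0.0107,0.0616,0,0,-1],[0.0107,0.0616,0,0,-1],[0.0107,0.0616,0,0,-1],[0.0107,0.0616,0,0,-1],[0.0107,0.0616,0,0,-1]]' 
python3 -m crank '[[0,0,0,0,-1],[0,0,0,0,-1],[0,0,0,0,-1],[0,0,0,0,-1]]'
python3 -m crank '[[0,0,0,0,-1],[0,0,-0.02,0,-1],[0,0,-0.02,0,-1],[0,0,0,0,-1],[0,0,0,0,-1]]'
```

```text
clock: 8.92
tcp_pos: [0.591, 0.0974, 0.2109]
orientation: [-0.272, -3.128, 0.0]
contact_force: [-4.9, -1.5, -11.4]
grip_width: 0.0242
gripper_force: 59.5
clock: 9.25
tcp_pos: [0.591, 0.0972, 0.2111]
orientation: [-0.272, -3.129, -0.002]
contact_force: [-4.7, 2.3, -10.7]
grip_width: 0.0239
gripper_force: 59.6
clock: 9.67
tcp_pos: [0.5907, 0.0954, 0.2029]
orientation: [-0.274, -3.128, 0.001]
contact_force: [-5.8, -0.8, -10.6]
grip_width: 0.0241
gripper_force: 59.7
```

The force is still downward at 8 mm lift, so the nose has entered the hole. I'll lower the rest of the way.

```bash
python3 -m crank '[[0,0,-0.015,0,-1],[0,0,-0.015,0,-1],[0,0,-0.012,0,-1],[0,0,-0.005,0,-1],[0,0,0,0,-1],[0,0,0,0,-1],[0,0,0,0,-1],[0,0,0,0,-1]]'
python3 - <<'E'
from h import *
t=r.grab_frame("top");s=r.grab_frame("scene")
cv2.imwrite("pics/c6.png",np.vstack([cv2.resize(t[180:300,80:330],None,fx=2.4,fy=2.4),cv2.resize(s[90:210,190:440],None,fx=2.4,fy=2.4)]))
E
```

```text
clock: 10.33
tcp_pos: [0.5908, 0.0951, 0.1949]
orientation: [-0.274, -3.128, 0.0]
contact_force: [-9.4, -1.6, -1.0]
grip_width: 0.0238
gripper_force: 60.7
```

View pics/c6.png

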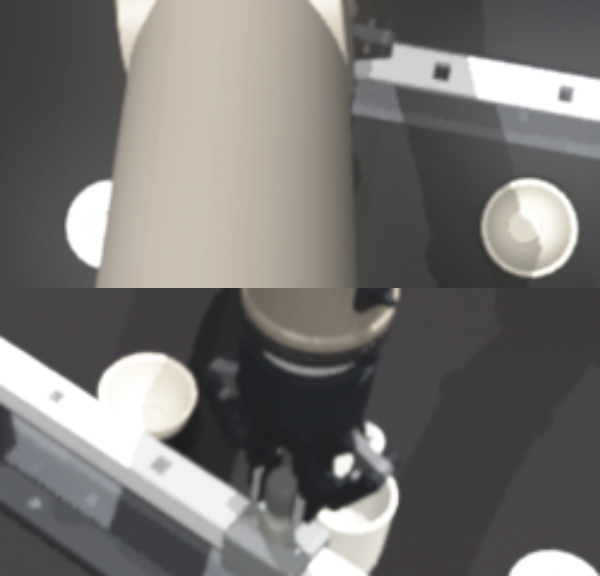

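The middle and far holes are now uncovered, and the carriage is at the beaker's hole with the sensor over the open beaker. I'll press down slightly to confirm the pin is on its stop.

```bash
python3 -m crank '[[0.005,0,-0.005,0,-1],[0,0,0,0,-1],[0,0,0,0,-1],[0,0,0,0,-1]]'
```

```text
clock: 10.77
tcp_pos: [0.591, 0.0951, 0.1947]
orientation: [-0.274, -3.126, -0.0]
contact_force: [-16.0, -3.0, 7.7]
grip_width: 0.0239
gripper_force: 61.6
```

```bash
python3 -m crank '[[-0.01,0,0,0,-1],[0,0,0,0,-1],[0,0,0,0,-1],[0,0,0,0,-1],[0,0,0,0,-1]]' && python3 -c "
from bench import r
print(r.hand_in())"
```

```text
clock: 11.18
tcp_pos: [0.5908, 0.0951, 0.1948]
orientation: [0.275, 3.129, 0.001]
contact_force: [-8.9, -1.5, 3.4]
grip_width: 0.0242
gripper_force: 61.0
the job is handed in; nothing more can be done
None
```

I handed the job in at 11.2 s: lid flat on the bench, carriage at the beaker-side hole with the pin on its stop, sensor over the open beaker and knob still gripped; the hand-in returned no verdict.

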